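# Rebuild a console's cooling stack

## Task

First lift the green controller grip out of the way, from in front of the parts bay, and lay it flat in the grey parts tray, so that you can get at the copper shim plate behind it. Then build the cooling stack on the mainboard's processor, in this order: the copper shim plate on the processor, the finned heat sink on the shim, and the fan on top of the heat sink, each lying flat, centred over the processor and square with it (any quarter turn will do). Leave the beige faceplate and the glass jar where they are.

Things in the scene. Friction and masses are not known exactly. Their poses are not given: they have to be found in the camera images.
- grip_center (a point): Loose green translucent controller grip (black cross and round button on top), lying flat: 80 mm long (x), 34 wide (y), 28 high; its flat parallel sides span the middle 46 mm. Point: its centre, 14 mm above its underside. Starts end-on before the parts bay's mouth, 2 to 8 mm from the shim: no finger fits between them, but its long sides are free.
- shim_center (a point): Loose copper shim, a plain square plate 40 x 40 x 6 mm. Point: its centre, 3 mm above its underside; x, y along its edges. Starts flat on the desk inside the bay: only about 10 mm free to each side wall, 30 to 36 mm to the rear wall, front edge about level with the mouth. Its x points into the bay, towards the rear wall: with the grip gone it can be pinched along x.
- sink_center (a point): Loose aluminium heat sink, 50 x 50 mm and 22 mm high: a 5 mm base with seven upright fins that run along its x. Point: its centre, 11 mm above its underside; x and y along its edges. Starts on the open desk, at one of two places that it and the fan may swap.
- fan_center (a point): Loose square cooling fan, black frame 50 x 50 mm and 15 mm high with a grey hub and blades. Point: its centre, 7.5 mm above its underside; x and y along its edges. Starts on the open desk.
- cpu (a point): Centre of the processor's top (bright metal square, 40 x 40 mm) amid the fixed mainboard, a green circuit board on a black pan, 150 (x) by 130 (y) mm. This top is 15 mm above the desk, 5 above the board's face; x, y along the edges. Other board parts rise at most 9 mm above its face, at least 50 mm from this centre, near the edges. The finished stack is 43 mm high above here.
- tray: Fixed grey open parts tray, 130 mm (x) by 110 mm (y) outside, 22 mm high, walls and floor 4 mm thick, empty. Origin: centre of its underside, on the desk. Mainboard, bay and tray may swap places.
- bay: Fixed parts bay on the desk, without floor: a dark steel fence 16 mm high and 3 mm thick, U-shaped seen from above, open towards its own -x. Origin on the desk: the mouth lies at x = +4 mm, the rear wall's inner face at x = +78 mm, the side walls' inner faces at y = -30 and +30 mm.
- faceplate: Bystander: loose beige console faceplate lying flat beside the work, 70 (x) x 170 (y) x 10 mm. Origin: centre of its underside. Leave it alone.
- jar: Bystander: small loose glass jar with a grey lid, 52 mm across and 60 mm high, standing beside the work. Origin: centre of its underside. Leave it alone.
Things that resemble listed ones, but are neither listed nor needed, are in the scene too. Leave any red look-alike of the tray alone.

How it is judged:
By the outcome, as a careful person would: the job done as asked, in the order asked, and still so for the second after the job is handed in, with the robot touching nothing.
It also fails if it takes over 109 s, if anything falls off the work surface, if the arm or the gripper's body presses on something with over 40 N, if the wrist force passes 120 N, or if a joint passes its speed limit or range.

## Robot

A 6-joint arm with a two-finger parallel gripper is mounted at the origin on the work surface. World frame = base frame: x ahead of the robot, y to its left, z up, the work surface at z = 0. Lengths are in mm, angles in rad, forces in N, time in s.
With the tool pointing down it reaches from about 400 to 925 mm from the base axis. Payload 12.5 kg.
Tool frame: the origin (TCP) lies midway between the tips of the shut fingers; the grasp point (between the pads) lies 19 mm behind it; z points along the fingers, y is the line along which they close (so a half turn about z gives the same grasp; the last joint's range is limited). The gripper opens to 95 mm and grips with 3 to 60 N. Pads are 20 mm wide; open, the fingers measure 119 mm over their backs; the gripper's body (75 mm by 180 mm) begins 59 mm behind the grasp point.
Start: joints at [-1.415, 0.491, 1.559, -0, 1.092, -0.106], TCP at [161.785, -603.716, 214.661] pointing down, gripper open.
Joint ranges: [-3.1, 3.1], [-0.84, 2.19], [0.05, 2.79], [-1.13, 4.28], [0.06, 2.93], [-2.69, 2.69]. Speed limits (rad/s): [2.22, 2.22, 2.79, 3.14, 3.14, 3.14].

## Interface

Orientations are given as [roll, pitch, yaw] about the fixed x, y, z axes, in that order (R = Rz(yaw) Ry(pitch) Rx(roll)).
In Python, from cell import state, read_camera, job_done gives the robot as it stands.
- The arm moves only by the tool carry_out, never from a script. Its argument "moves" is a list of rows, each an object with "slide": the shift along the tool's x, y, z as a fraction of full scale, a list of three; "spin": the turn about the tool's z as a fraction of full scale. A call has 1 to 12 rows; each row shifts and turns the commanded pose from where the row before left it, along the tool's axes as they then stand; what a row does not reach is not made up. Full scale, the value 1, is 0.4 m for a shift and 30 degrees for a turn. A row lasts 1/12 s, in which the tool goes at most 41.7 mm and 7.16 degrees, less where a joint would pass 70% of its speed; a pose out of reach is approached as far as the arm can. A call with a number of a shift or a turn outside -1 to 1 is refused whole. A call with a gripper value outside its range is refused whole. "hand" is the closure, from 0 (fully open) to 1 (shut), set as the call begins (left out, the last holds). The fingers move at their own pace and stop on an object; the grip force is fixed at half the most. Time passes only in rows, so rows that do not move let the fingers close. It gives the time, the measured TCP pose, the force, the opening and the grip force at its end, in the units of the state.
- state(): the state, without advancing time (a new reading comes with each control period).
- read_camera(name): name is "scene" or "top"; returns a dict with "color" (400x640x3 uint8, red, green, blue), "K" (3x3 intrinsics, pixels), "R" (3x3) and "t" (3): a world point X has camera coordinates R X + t. Camera axes: x right, y down, z forward; pixel columns grow to the right and rows downward; lengths in mm; the calibration is good to about 2 mm. A picture is of the moment at which its call begins. There is no depth.
- job_done(): hands the job in; it is judged then, once.
The state is a dict: "t": time; "joints": joint angles; "qvel": joint speeds; "tau": joint torques, N m; "eef_pos": TCP position; "tcp_rot": TCP orientation; "ft_force": force on the tool from outside, world axes, zero at the start; "moment": the same for the moment, N m; "opening": opening from 0.0 (shut) to 1.0 (fully open); "grip_force": force on a finger pad.
Only numpy, scipy, OpenCV 4.12 (cv2) and the standard library are available. Lean on these libraries where they do the work, as an engineer would, in place of code of your own. Each camera call takes 0.05 s, during which the arm holds its last target. There are 200 camera calls.

## Working session

There is one attempt and no reset: what is moved stays moved. The work goes in short steps, Python scripts to look and compute and a tool call to move; the robot and the scene stay as the last step left them, time stands still between calls to the robot, and variables do not carry over. Pictures are saved under pics/ and viewed, at most 14 in all, crops included, and the job is handed in when it is done.

Besides the shell and the picture viewer there is one more tool, called after "Call:" as name(argument=value, ...) on one line, values as JSON. carry_out: Moves the arm, as the interface text tells. Shift numbers are shares of 0.4 m and turn numbers shares of 30 degrees, none past 1 either way. Its arguments: {"type":"object","properties":{"moves":{"type":"array"},"hand":{"type":"number"}},"required":["moves"]}

```bash
ls; mkdir -p pics; python3 - <<'E'
from cell import state, read_camera
import cv2,numpy as np,pickle
s=state();print(s['t'],s['eef_pos'],s['tcp_rot'],s['opening'])
D={}
for n in ("scene","top"):
    c=read_camera(n);D[n]=c;cv2.imwrite(f"pics/{n}0.png",c["color"][:,:,::-1]);print(n,c["K"].tolist(),c["R"].round(4).tolist(),c["t"].round(1), (-c["R"].T@c["t"]).round(1))
pickle.dump(D,open("d0.pkl","wb"))
E
```

```text
pics
0.0 [ 161.74213678 -603.44638183  214.07432511] [-3.14048347e+00 -1.00497274e-04  2.61832979e-01] 1.0043163722184367
scene [[420.71671299589775, 0.0, 317.9784218962911], [0.0, 420.71671299589775, 200.74060499507232], [0.0, 0.0, 1.0]] [[0.8102, 0.5862, 0.0043], [0.4112, -0.5631, -0.7168], [-0.4178, 0.5825, -0.6972]] [-450.6 -178.6 1308.9] [ 985.3 -598.9  786.5]
top [[464.7864358132581, 0.0, 314.47552802310815], [0.0, 464.7864358132581, 188.45221273819854], [0.0, 0.0, 1.0]] [[0.0121, -0.9996, 0.0263], [-0.9948, -0.0147, -0.1011], [0.1015, -0.0249, -0.9945]] [-21.1 570.5 997.3] [ 466.6   12.2 1050.1]
```

View pics/scene0.png

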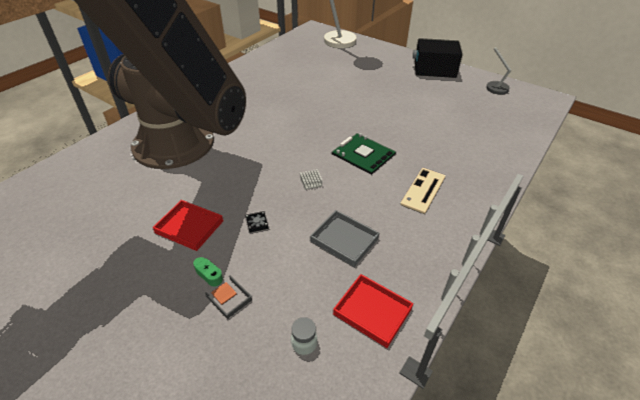

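View pics/top0.png

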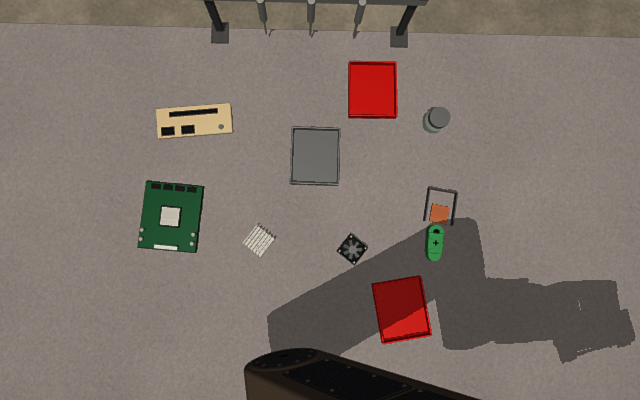

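The listed things, as top / scene pixels:
- Green grip: (435,242) / (208,268)
- Copper shim in the U-shaped bay: (439,213) / (225,294)
- Sink: (259,240) / (311,179)
- Fan: (352,248) / (257,222)
- CPU: (170,216) / (364,151)
- Tray: three candidates, grey at top (315,156), red at (373,90) and red at (401,309). The grey one fits the description, and the red ones are look-alikes.

Next I'll check them in one enlarged, rectified crop sheet.

```bash
cat > h.py <<'E'
import numpy as np,cv2
def ray(c,u,v):
    d=c["R"].T@np.linalg.inv(c["K"])@np.array([u,v,1.]);o=-c["R"].T@c["t"];return o,d
def onplane(c,u,v,z):
    o,d=ray(c,u,v);return o+d*(z-o[2])/d[2]
def tri(pairs):
    A=np.zeros((3,3));b=np.zeros(3);L=[]
    for c,(u,v) in pairs:
        o,d=ray(c,u,v);d/=np.linalg.norm(d);P=np.eye(3)-np.outer(d,d);A+=P;b+=P@o;L.append((o,P))
    X=np.linalg.solve(A,b);return X,[round(float(np.linalg.norm(P@(X-o))),1) for o,P in L]
def proj(c,X):
    X=np.atleast_2d(X);p=(c["R"]@X.T).T+c["t"];p=p@c["K"].T;return p[:,:2]/p[:,2:]
def rect(c,cx,cy,z,half=65,s=1.5):
    # ortho: up = +x world, left = +y
    n=int(2*half*s);q=np.array([[0,0],[n,0],[n,n],[0,n]],np.float32)
    W=np.array([[cx+half-v/s,cy+half-u/s,z] for u,v in q])
    H=cv2.getPerspectiveTransform(proj(c,W).astype(np.float32),q)
    return cv2.warpPerspective(c["color"],H,(n,n),flags=cv2.INTER_CUBIC)
def blob(m):
    n,l,s,ce=cv2.connectedComponentsWithStats(m.astype(np.uint8));k=1+np.argmax(s[1:,4]);return l==k,ce[k],s[k,4]
E
python3 - <<'E'
from h import *
import pickle
D=pickle.load(open("d0.pkl","rb"));T,S=D["top"],D["scene"]
P={"grip":((435,242),(208,268),28),"shim":((439,213),(225,294),6),"sink":((259,240),(311,179),22),"fan":((352,248),(257,222),15),"cpu":((170,216),(364,151),15),"tray":((315,156),(345,240),4)}
tiles=[]
for k,(a,b,h) in P.items():
    X,r=tri([(T,a),(S,b)]);Y=onplane(T,*a,h);print(k,X.round(1),r,Y.round(1))
    if k=="shim":continue
    c=np.round(Y[:2]/5)*5
    if k=="grip": c[0]+=35;h=10
    if k=="tray":h=22
    half=75
    col=[]
    for cam in(T,S):
        t=rect(cam,*c,h,half,160/150)
        t=rect(cam,*c,h,half,2.6667/2.5)
        t=cv2.resize(rect(cam,*c,h,half,4),(266,266),interpolation=cv2.INTER_AREA)
        cv2.putText(t,f"{k} {c[0]:.0f},{c[1]:.0f}",(3,12),0,.4,(255,255,0),1);col.append(t)
    tiles.append(col)
rows=[np.hstack([tiles[i][0] for i in(0,1,2)]),np.hstack([tiles[i][1] for i in(0,1,2)])]
cv2.imwrite("pics/t1.png",np.vstack(rows)[:,:,::-1])
rows=[np.hstack([tiles[i][0] for i in(3,4)]),np.hstack([tiles[i][1] for i in(3,4)])]
cv2.imwrite("pics/t2.png",np.vstack(rows)[:,:,::-1])
E
```

```text
grip [ 456.5 -281.    24.4] [0.3, 0.3] [ 456.4 -280.2   28. ]
shim [ 521.7 -298.1    0.8] [0.0, 0.0] [ 521.5 -296.5    6. ]
sink [455.5 107.1  12.6] [0.7, 0.7] [456.1 106.7  22. ]
fan [ 439.9 -100.1    7. ] [1.1, 1.1] [440.9 -98.5  15. ]
cpu [506.4 305.7  10.4] [0.2, 0.2] [506.4 304.5  15. ]
tray [ 6.483e+02 -1.450e+01  1.000e-01] [0.1, 0.1] [647.7 -14.4   4. ]
```

View pics/t1.png

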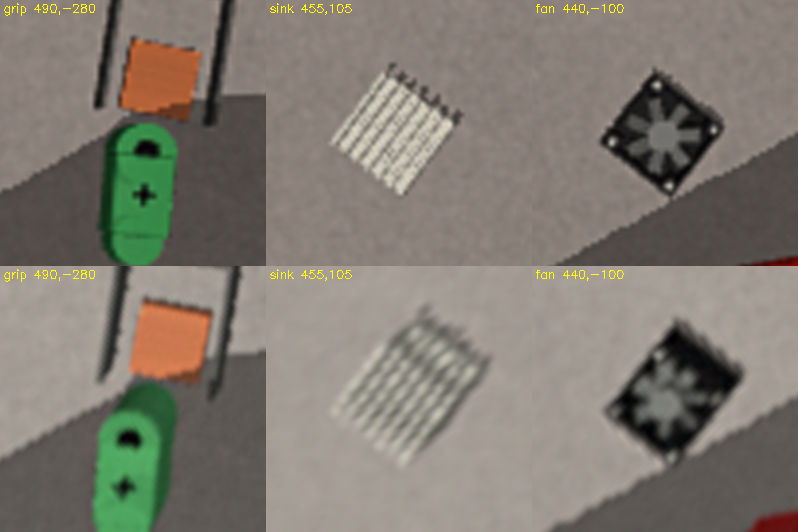

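View pics/t2.png

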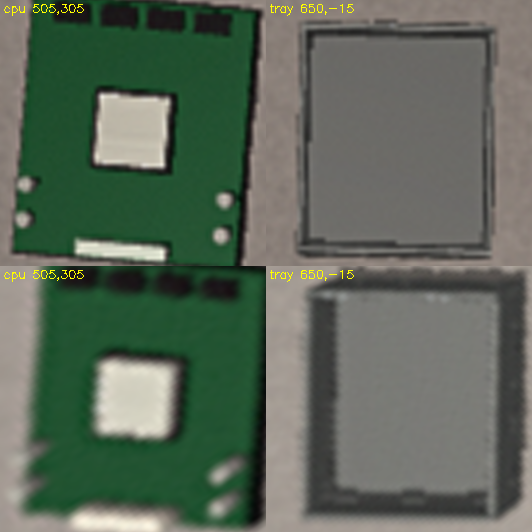

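The crops confirm the objects: grip end-on before the bay mouth with its sides free, shim in the U-shaped fence, finned sink, square black fan, bright CPU square and grey tray. Now I'll take precise fits from both cameras.

```bash
cat > fit.py <<'E'
from h import *
from scipy.optimize import minimize
def pts(kind,dx,dy,z0,z1):
    if kind=="box": b=np.array([[-1,-1],[1,-1],[1,1],[-1,1]])*[dx/2,dy/2]
    else:
        a=np.linspace(-np.pi/2,np.pi/2,9);r=dy/2
        e=np.c_[23+17*np.cos(a),r*np.sin(a)];b=np.r_[e,-e]
    return np.vstack([np.c_[b,np.full(len(b),z)] for z in (z0,z1)])
UP=8
def fit(cam,mask,kind,dx,dy,z0,z1,x,y,yaw,R=45):
    """IoU fit of a prism's silhouette to a mask in one camera -> x,y,yaw"""
    P=pts(kind,dx,dy,z0,z1);c=proj(cam,[[x,y,z1]])[0].round()-R
    M=mask(cam["color"])[int(c[1]):int(c[1])+2*R,int(c[0]):int(c[0])+2*R].astype(np.float32)
    M=cv2.resize(M,None,fx=UP,fy=UP,interpolation=cv2.INTER_LINEAR)>.5
    def cost(q):
        cs,sn=np.cos(q[2]/40),np.sin(q[2]/40)
        W=np.c_[q[0]+cs*P[:,0]-sn*P[:,1],q[1]+sn*P[:,0]+cs*P[:,1],P[:,2]]
        uv=(proj(cam,W)-c+.5)*UP-.5
        h=cv2.convexHull(uv.astype(np.float32));I=np.zeros(M.shape,np.uint8)
        cv2.fillConvexPoly(I,np.round(h*16).astype(np.int32),1,shift=4);I=I>0
        return 1-(I&M).sum()/(I|M).sum()
    q=np.array([x,y,yaw*40])
    for st in(6,2,.7):
        r=minimize(cost,q,method="Nelder-Mead",options=dict(initial_simplex=q+np.vstack([np.zeros(3),np.eye(3)*st]),xatol=.02,fatol=1e-5));q=r.x
    return q[0],q[1],np.degrees(q[2]/40),1-r.fun
def hsv(im):return cv2.cvtColor(im,cv2.COLOR_RGB2HSV)
def clean(m):
    return cv2.morphologyEx(m.astype(np.uint8),cv2.MORPH_CLOSE,np.ones((3,3)))
green=lambda im:clean((hsv(im)[...,0]>50)&(hsv(im)[...,0]<80)&(hsv(im)[...,1]>110)&(hsv(im)[...,2]>60))
orange=lambda im:(hsv(im)[...,0]>4)&(hsv(im)[...,0]<16)&(hsv(im)[...,1]>110)
bright=lambda im:(hsv(im)[...,2]>165)&(hsv(im)[...,1]<60)
sinkm=lambda im:cv2.morphologyEx(((hsv(im)[...,0]>22)&(hsv(im)[...,0]<75)&(hsv(im)[...,1]>12)|(hsv(im)[...,2]>165)).astype(np.uint8),cv2.MORPH_CLOSE,np.ones((3,3)))
black=lambda im:clean(im.max(2)<50)
def pan(im):return cv2.morphologyEx(((hsv(im)[...,0]>60)&(hsv(im)[...,0]<85)&(hsv(im)[...,1]>130)).astype(np.uint8),cv2.MORPH_CLOSE,np.ones((15,15)))
E
python3 - <<'E'
from fit import *
import pickle
D=pickle.load(open("d0.pkl","rb"));r=np.radians
for k,a in {"grip":(green,"st",80,34,0,28,456,-280,r(0)),"shim":(orange,"box",40,40,0,6,521,-297,r(-8)),
 "sink":(sinkm,"box",50,50,0,22,455,107,r(-36)),"fan":(black,"box",50,50,0,15,440,-99,r(-40)),
 "cpu":(bright,"box",40,40,12,15,506,304.5,r(-3)),
 "board":(pan,"box",150,130,9,10,506,304.5,r(-3),75)}.items():
    for n in("top","scene"):
        print(k,n,np.round(fit(D[n],*a),3))
E
```

```text
grip top [ 455.739 -281.362   -6.566    0.775]
grip scene [ 452.065 -281.143   -9.53     0.859]
shim top [ 520.216 -297.02   -11.471    0.94 ]
shim scene [ 518.111 -298.584  -11.726    0.901]
sink top [454.833 109.655 -36.942   0.937]
sink scene [ 4.47413e+02  1.11420e+02 -1.50200e+01  1.14000e-01]
fan top [439.088 -98.711 -38.14    0.59 ]
fan scene [ 437.749 -101.066  -40.68     0.545]
cpu top [506.432 305.933  -4.441   0.691]
cpu scene [ 5.03734e+02  3.06472e+02 -5.10600e+00  6.30000e-02]
board top [508.075 305.888  -4.601   0.808]
board scene [505.202 302.727  -4.295   0.878]
```

```bash
cat >> fit.py <<'E'
def hullmask(f):
    def g(im,win):
        m=np.zeros(im.shape[:2],np.uint8);u,v,w=win;m[v-w:v+w,u-w:u+w]=1
        b,_,_=blob(cv2.morphologyEx((f(im)&(m>0)).astype(np.uint8),cv2.MORPH_CLOSE,np.ones((3,3))))
        p=cv2.findNonZero(b.astype(np.uint8));o=np.zeros_like(m);cv2.fillConvexPoly(o,cv2.convexHull(p),1);return o
    return g
E
python3 - <<'E'
from fit import *
import pickle
D=pickle.load(open("d0.pkl","rb"));r=np.radians
gr=lambda im:(im[...,1]>1.3*im[...,0])&(im[...,1]>1.3*im[...,2])
bl=lambda im:(im.max(2)<60)
br=lambda im:(im.min(2)>150)
def sk(im):
    return (im[...,2].astype(int)>im[...,0].astype(int)-4)&(im.max(2)>120)
vis=[]
for k,(m,w,a) in {"grip":(gr,30,("st",80,34,0,28,456,-280,r(-4))),
 "sink":(br,24,("box",50,50,0,22,455,107,r(-36))),"fan":(bl,24,("box",50,50,0,15,440,-99,r(-38))),
 "cpu":(br,16,("box",40,40,12,15,506,304.5,r(-4)))}.items():
    for n in("top","scene"):
        c=D[n];u,v=proj(c,[[a[5],a[6],a[4]/2]])[0].round().astype(int)
        M=hullmask(m)(c["color"],(u,v,w))
        if k in("sink",): print("area",M.sum())
        print(k,n,np.round(fit(c,lambda im:M,*a),3))
        o=c["color"].copy();e=M-cv2.erode(M,np.ones((3,3),np.uint8));o[e>0]=(255,0,255)
        t=cv2.resize(o[v-30:v+30,u-30:u+30],(195,195),interpolation=cv2.INTER_NEAREST);vis.append(t)
cv2.imwrite("pics/v1.png",np.vstack([np.hstack(vis[0::2]),np.hstack(vis[1::2])])[:,:,::-1])
E
```

```text
grip top [ 455.57  -281.089   -5.038    0.955]
grip scene [ 454.929 -282.23    -4.923    0.953]
area 538
sink top [455.026 109.71  -36.94    0.964]
area 561
sink scene [438.373 125.958 -24.526   0.622]
fan top [439.161 -98.965 -38.261   0.967]
fan scene [ 437.611 -100.861  -38.818    0.92 ]
cpu top [506.374 306.163  -5.583   0.941]
cpu scene [504.119 306.992  -4.931   0.915]
```

View pics/v1.png

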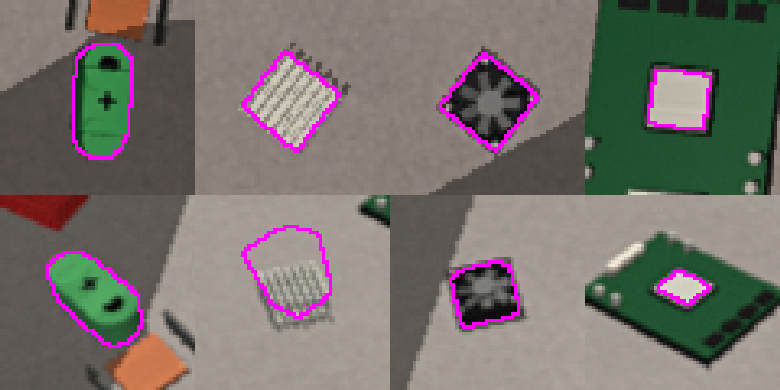

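The top-camera fits hug the outlines and the scene fits agree within 1–3 mm (the sink's scene mask failed, so I'm ignoring that one). The fins run at about -37°, towards +x, -y. The tray's centre is about (646, -14). Next: a helper for the shifts, then the move over the grip.

```bash
cat > go.py <<'E'
import sys,numpy as np
from cell import state
s=state();p=np.array(s["eef_pos"]);yw=np.degrees(s["tcp_rot"][2])
print("now",p.round(1),"yaw",round(yw,2),"rp",np.round(s["tcp_rot"][:2],3),"F",np.round(s["ft_force"],1),"open",round(s["opening"],3),"grip",np.round(s["grip_force"],1),"t",round(s["t"],1))
# args: x,y,z,yaw per waypoint
for a in sys.argv[1:]:
    q=np.array([float(v) for v in a.split(",")]);d=q[:3]-p;sp=(yw-q[3]+180)%360-180;yw=q[3]
    r=np.radians(yw);t=np.array([np.cos(r)*d[0]+np.sin(r)*d[1],np.sin(r)*d[0]-np.cos(r)*d[1],-d[2]])/400
    n=int(np.ceil(max(np.linalg.norm(t)/.104,1)));print(a,"spin",round(sp/30,3),"slide",t.round(4),"rows",n,"each",(t/n).round(4));p=q[:3]
E
python3 go.py 455.2,-281.6,90,-5 455.2,-281.6,4,-5
```

```text
now [ 161.7 -603.5  214.1] yaw 15.0 rp [-3.141 -0.   ] F [-0.4 -0.1 -0.2] open 0.999 grip 0.0 t 0.1
455.2,-281.6,90,-5 spin 0.667 slide [ 0.6607 -0.8656  0.3103] rows 11 each [ 0.0601 -0.0787  0.0282]
455.2,-281.6,4,-5 spin 0.0 slide [ 0.    -0.     0.215] rows 3 each [ 0.     -0.      0.0717]
```

Call:
carry_out(moves=[{"slide": [0, 0, 0], "spin": 0.223}, {"slide": [0, 0, 0], "spin": 0.222}, {"slide": [0, 0, 0], "spin": 0.222}, {"slide": [0.06, -0.0786, 0.028], "spin": 0}, {"slide": [0.06, -0.0786, 0.028], "spin": 0}, {"slide": [0.06, -0.0786, 0.028], "spin": 0}, {"slide": [0.06, -0.0786, 0.028], "spin": 0}, {"slide": [0.06, -0.0786, 0.028], "spin": 0}, {"slide": [0.06, -0.0786, 0.028], "spin": 0}, {"slide": [0.06, -0.0786, 0.028], "spin": 0}, {"slide": [0.06, -0.0786, 0.028], "spin": 0}], hand=0)

```text
t: 1.02
eef_pos: [375.9, -368.3, 124.5]
tcp_rot: [-3.142, 0.0, -0.088]
ft_force: [0.9, -0.4, -0.2]
opening: 1.0
grip_force: 0.0
```

```bash
python3 go.py 455.2,-281.6,40,-5 455.2,-281.6,5,-5
```

```text
now [ 375.9 -368.3  124.5] yaw -5.02 rp [-3.142  0.   ] F [ 0.9 -0.4 -0.2] open 1.0 grip 0.0 t 1.0
455.2,-281.6,40,-5 spin -0.001 slide [ 0.1787 -0.2331  0.2112] rows 4 each [ 0.0447 -0.0583  0.0528]
455.2,-281.6,5,-5 spin 0.0 slide [ 0.     -0.      0.0875] rows 1 each [ 0.     -0.      0.0875]
```

Call:
carry_out(moves=[{"slide": [0.0447, -0.0583, 0.02], "spin": 0}, {"slide": [0.0447, -0.0583, 0.02], "spin": 0}, {"slide": [0.0447, -0.0583, 0.02], "spin": 0}, {"slide": [0.0447, -0.0583, 0.02], "spin": 0}, {"slide": [0, 0, 0.06], "spin": 0}, {"slide": [0, 0, 0.06], "spin": 0}, {"slide": [0, 0, 0], "spin": 0}, {"slide": [0, 0, 0], "spin": 0}])

```text
t: 1.68
eef_pos: [454.0, -282.9, 44.5]
tcp_rot: [-3.14, 0.002, -0.087]
ft_force: [-0.9, -0.2, -0.3]
opening: 1.002
grip_force: 0.0
```

```bash
python3 go.py 455.2,-281.6,5,-5; python3 -c "
from cell import read_camera
import cv2
c=read_camera('top');i=c['color'][150:310,340:540];cv2.imwrite('pics/g1.png',cv2.resize(i,(800,640-40),interpolation=cv2.INTER_CUBIC)[:,:,::-1])"
```

```text
now [ 454.  -282.9   44.5] yaw -5.01 rp [-3.14e+00  2.00e-03] F [-0.9 -0.2 -0.3] open 1.002 grip 0.0 t 1.7
455.2,-281.6,5,-5 spin -0.0 slide [ 0.0027 -0.0035  0.0986] rows 1 each [ 0.0027 -0.0035  0.0986]
```

View pics/g1.png

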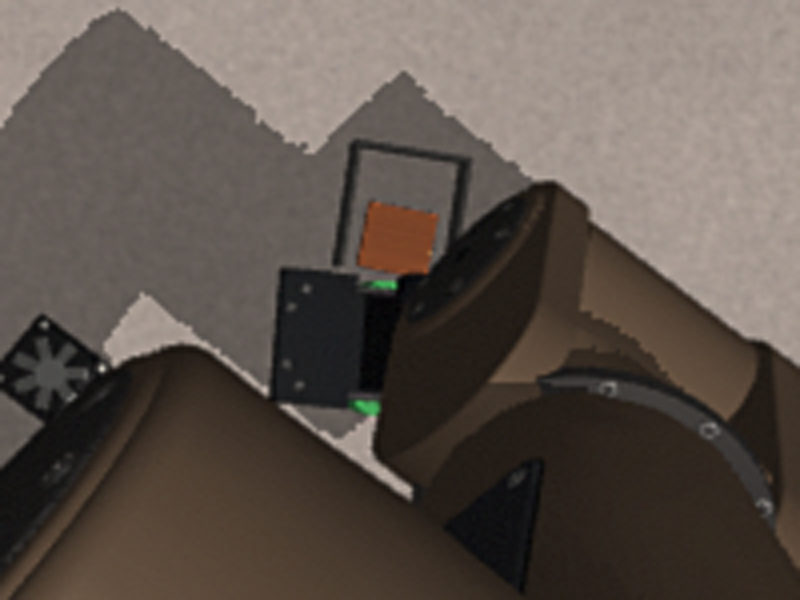

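The green ends show evenly fore and aft at about (378,285) and (365,407), so the gripper straddles the grip. Going down.

Call:
carry_out(moves=[{"slide": [0.0015, -0.0018, 0.035], "spin": 0}, {"slide": [0.0015, -0.0018, 0.035], "spin": 0}, {"slide": [0, 0, 0.028], "spin": 0}, {"slide": [0, 0, 0], "spin": 0}, {"slide": [0, 0, 0], "spin": 0}])

```text
t: 2.15
eef_pos: [455.7, -282.3, 6.3]
tcp_rot: [3.142, 0.0, -0.088]
ft_force: [1.1, -0.5, -0.6]
opening: 0.999
grip_force: 0.0
```

Call:
carry_out(moves=[{"slide": [0, 0, 0], "spin": 0}, {"slide": [0, 0, 0], "spin": 0}, {"slide": [0, 0, 0], "spin": 0}, {"slide": [0, 0, 0], "spin": 0}, {"slide": [0, 0, 0], "spin": 0}, {"slide": [0, 0, 0], "spin": 0}, {"slide": [0, 0, 0], "spin": 0}, {"slide": [0, 0, 0], "spin": 0}], hand=1)

```text
t: 2.82
eef_pos: [455.7, -281.9, 5.9]
tcp_rot: [3.142, -0.0, -0.087]
ft_force: [0.2, 0.0, -0.2]
opening: 0.494
grip_force: 0.0
```

```bash
python3 go.py 455.2,-281.6,100,-5 646,-14,100,-1 646,-14,13,-1
```

```text
now [ 455.7 -281.9    5.9] yaw -5.01 rp [ 3.142 -0.   ] F [ 0.2  0.  -0.2] open 0.494 grip 0.0 t 2.8
455.2,-281.6,100,-5 spin -0.0 slide [-0.0014 -0.0007 -0.2354] rows 3 each [-0.0005 -0.0002 -0.0785]
646,-14,100,-1 spin -0.133 slide [ 0.4653 -0.6772 -0.    ] rows 8 each [ 0.0582 -0.0847 -0.    ]
646,-14,13,-1 spin 0.0 slide [ 0.     -0.      0.2175] rows 3 each [ 0.     -0.      0.0725]
```

Still closing.

Call:
carry_out(moves=[{"slide": [0, 0, 0], "spin": 0}, {"slide": [0, 0, 0], "spin": 0}, {"slide": [0, 0, 0], "spin": 0}, {"slide": [0, 0, 0], "spin": 0}, {"slide": [0, 0, 0], "spin": 0}, {"slide": [0, 0, 0], "spin": 0}])

```text
t: 3.32
eef_pos: [455.7, -282.0, 5.8]
tcp_rot: [3.142, -0.0, -0.088]
ft_force: [0.0, 0.4, -0.9]
opening: 0.355
grip_force: 30.0
```

Call:
carry_out(moves=[{"slide": [0, 0, -0.06], "spin": 0}, {"slide": [0, 0, -0.06], "spin": 0}, {"slide": [0, 0, -0.06], "spin": 0}, {"slide": [0, 0, -0.055], "spin": 0}, {"slide": [0, 0, 0], "spin": -0.133}, {"slide": [0, 0, 0], "spin": 0}])

```text
t: 3.82
eef_pos: [456.1, -282.1, 101.0]
tcp_rot: [3.14, -0.002, -0.015]
ft_force: [-0.7, 0.2, -1.3]
opening: 0.355
grip_force: 30.0
```

```bash
python3 go.py 646,-14,100,-1 646,-14,13,-1
```

```text
now [ 456.1 -282.1  101. ] yaw -0.84 rp [ 3.14e+00 -2.00e-03] F [-0.7  0.2 -1.3] open 0.355 grip 30.0 t 3.8
646,-14,100,-1 spin 0.005 slide [ 0.463  -0.6785  0.0026] rows 8 each [ 0.0579 -0.0848  0.0003]
646,-14,13,-1 spin 0.0 slide [ 0.     -0.      0.2175] rows 3 each [ 0.     -0.      0.0725]
```

Call:
carry_out(moves=[{"slide": [0.042, -0.0617, 0], "spin": 0}, {"slide": [0.042, -0.0617, 0], "spin": 0}, {"slide": [0.042, -0.0617, 0], "spin": 0}, {"slide": [0.042, -0.0617, 0], "spin": 0}, {"slide": [0.042, -0.0617, 0], "spin": 0}, {"slide": [0.042, -0.0617, 0], "spin": 0}, {"slide": [0.042, -0.0617, 0], "spin": 0}, {"slide": [0.042, -0.0617, 0], "spin": 0}, {"slide": [0.042, -0.0617, 0], "spin": 0}, {"slide": [0.042, -0.0617, 0], "spin": 0}, {"slide": [0.042, -0.0617, 0], "spin": 0}, {"slide": [0, 0, 0], "spin": 0}])

```text
t: 4.82
eef_pos: [647.1, -9.8, 98.6]
tcp_rot: [-3.141, 0.0, -0.017]
ft_force: [-0.4, 1.2, 0.4]
opening: 0.355
grip_force: 30.0
```

```bash
python3 go.py 646,-14,40,-1 646,-14,11,-1
```

```text
now [647.1  -9.8  98.6] yaw -0.96 rp [-3.141  0.   ] F [-0.4  1.2  0.4] open 0.355 grip 30.0 t 4.8
646,-14,40,-1 spin 0.001 slide [-0.0026  0.0105  0.1465] rows 2 each [-0.0013  0.0052  0.0732]
646,-14,11,-1 spin 0.0 slide [ 0.     -0.      0.0725] rows 1 each [ 0.     -0.      0.0725]
```

Call:
carry_out(moves=[{"slide": [-0.002, 0.0105, 0], "spin": 0}, {"slide": [0, 0, 0.07], "spin": 0}, {"slide": [0, 0, 0.07], "spin": 0}, {"slide": [0, 0, 0.05], "spin": 0}, {"slide": [0, 0, 0.02], "spin": 0}, {"slide": [0, 0, 0.009], "spin": 0}, {"slide": [0, 0, 0], "spin": 0}, {"slide": [0, 0, 0], "spin": 0}])

```text
t: 5.48
eef_pos: [644.8, -18.5, 13.1]
tcp_rot: [3.141, -0.001, -0.019]
ft_force: [-0.5, -0.0, 0.1]
opening: 0.36
grip_force: 30.0
```

Call:
carry_out(moves=[{"slide": [0, 0, 0], "spin": 0}, {"slide": [0, 0, 0], "spin": 0}, {"slide": [0, 0, 0], "spin": 0}, {"slide": [0, 0, 0], "spin": 0}, {"slide": [0, 0, 0], "spin": 0}, {"slide": [0, 0, 0], "spin": 0}], hand=0.44)

```text
t: 5.98
eef_pos: [644.5, -17.9, 12.4]
tcp_rot: [3.141, -0.0, -0.018]
ft_force: [0.4, 0.2, 0.7]
opening: 0.556
grip_force: 0.0
```

Call:
carry_out(moves=[{"slide": [0, 0, -0.05], "spin": 0}, {"slide": [0, 0, -0.08], "spin": 0}, {"slide": [0, 0, -0.08], "spin": 0}, {"slide": [0, 0, 0], "spin": 0}], hand=0.35)

```text
t: 6.32
eef_pos: [646.9, -18.2, 102.1]
tcp_rot: [3.141, -0.008, -0.018]
ft_force: [0.4, -0.2, 0.4]
opening: 0.645
grip_force: 0.0
```

```bash
python3 go.py 520,-297.5,90,78.5 520,-297.5,1.5,78.5
```

```text
now [646.9 -18.2 102.1] yaw -1.01 rp [ 3.141 -0.008] F [ 0.4 -0.2  0.4] open 0.645 grip 0.0 t 6.3
520,-297.5,90,78.5 spin -2.65 slide [-0.7476 -0.1717  0.0302] rows 8 each [-0.0934 -0.0215  0.0038]
520,-297.5,1.5,78.5 spin 0.0 slide [0.     0.     0.2212] rows 3 each [0.     0.     0.0738]
```

Call:
carry_out(moves=[{"slide": [0, 0, 0], "spin": -0.221}, {"slide": [0, 0, 0], "spin": -0.221}, {"slide": [0, 0, 0], "spin": -0.221}, {"slide": [0, 0, 0], "spin": -0.221}, {"slide": [0, 0, 0], "spin": -0.221}, {"slide": [0, 0, 0], "spin": -0.221}, {"slide": [0, 0, 0], "spin": -0.221}, {"slide": [0, 0, 0], "spin": -0.221}, {"slide": [0, 0, 0], "spin": -0.221}, {"slide": [0, 0, 0], "spin": -0.221}, {"slide": [0, 0, 0], "spin": -0.221}, {"slide": [0, 0, 0], "spin": -0.221}])

```text
t: 7.32
eef_pos: [644.4, -17.9, 95.9]
tcp_rot: [-3.141, 0.0, 1.377]
ft_force: [0.3, -0.6, 0.5]
opening: 0.652
grip_force: 0.0
```

Call:
carry_out(moves=[{"slide": [-0.07, -0.016, 0], "spin": 0}, {"slide": [-0.07, -0.016, 0], "spin": 0}, {"slide": [-0.07, -0.016, 0], "spin": 0}, {"slide": [-0.07, -0.016, 0], "spin": 0}, {"slide": [-0.07, -0.016, 0], "spin": 0}, {"slide": [-0.07, -0.016, 0], "spin": 0}, {"slide": [-0.07, -0.016, 0], "spin": 0}, {"slide": [-0.07, -0.016, 0], "spin": 0}, {"slide": [-0.07, -0.016, 0], "spin": 0}, {"slide": [-0.07, -0.016, 0], "spin": 0}, {"slide": [0, 0, 0], "spin": 0}, {"slide": [0, 0, 0], "spin": 0}])

```text
t: 8.32
eef_pos: [525.5, -280.7, 96.0]
tcp_rot: [-3.141, -0.0, 1.368]
ft_force: [-0.2, 0.6, -0.1]
opening: 0.65
grip_force: 0.0
```

```bash
python3 go.py 519.5,-297.6,30,78.5 519.5,-297.6,1.5,78.5
```

```text
now [ 525.5 -280.7   96. ] yaw 78.4 rp [-3.141 -0.   ] F [-0.2  0.6 -0.1] open 0.65 grip 0.0 t 8.3
519.5,-297.6,30,78.5 spin -0.003 slide [-0.0444 -0.0063  0.165 ] rows 2 each [-0.0222 -0.0032  0.0825]
519.5,-297.6,1.5,78.5 spin 0.0 slide [0.     0.     0.0712] rows 1 each [0.     0.     0.0712]
```

Call:
carry_out(moves=[{"slide": [-0.0222, -0.0032, 0], "spin": 0}, {"slide": [-0.0222, -0.0032, 0], "spin": 0}, {"slide": [0, 0, 0.08], "spin": 0}, {"slide": [0, 0, 0.08], "spin": 0}, {"slide": [0, 0, 0], "spin": 0}, {"slide": [0, 0, 0], "spin": 0}, {"slide": [0, 0, 0], "spin": 0}])

```text
t: 8.9
eef_pos: [520.7, -296.7, 33.4]
tcp_rot: [3.141, 0.0, 1.371]
ft_force: [0.2, -0.5, 1.3]
opening: 0.653
grip_force: 0.0
```

```bash
python3 go.py 519.5,-297.6,1.5,78.5;python3 -c "
from cell import read_camera
import cv2
c=read_camera('scene');i=c['color'][230:350,150:310];cv2.imwrite('pics/s1.png',cv2.resize(i,(640,480),interpolation=cv2.INTER_CUBIC)[:,:,::-1])"
```

```text
now [ 520.7 -296.7   33.4] yaw 78.57 rp [3.141 0.   ] F [ 0.2 -0.5  1.3] open 0.653 grip 0.0 t 8.9
519.5,-297.6,1.5,78.5 spin 0.002 slide [-0.0027 -0.0025  0.0798] rows 1 each [-0.0027 -0.0025  0.0798]
```

View pics/s1.png

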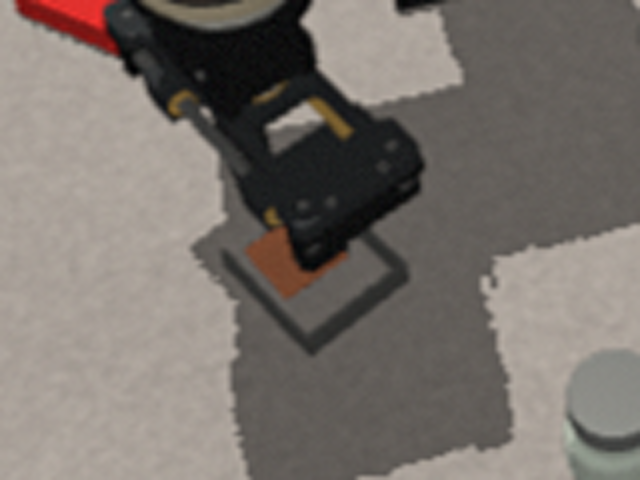

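The rear fingertip at (315,255) hovers over the gap between the shim and the rear wall, so going down.

Call:
carry_out(moves=[{"slide": [-0.0025, -0.0025, 0.03], "spin": 0}, {"slide": [0, 0, 0.03], "spin": 0}, {"slide": [0, 0, 0.014], "spin": 0}, {"slide": [0, 0, 0], "spin": 0}, {"slide": [0, 0, 0], "spin": 0}, {"slide": [0, 0, 0], "spin": 0}])

```text
t: 9.45
eef_pos: [519.0, -297.4, 2.7]
tcp_rot: [-3.142, 0.0, 1.371]
ft_force: [-0.6, 0.4, -0.5]
opening: 0.651
grip_force: 0.0
```

Call:
carry_out(moves=[{"slide": [0, 0, 0.002], "spin": 0}, {"slide": [0, 0, 0], "spin": 0}, {"slide": [0, 0, 0], "spin": 0}, {"slide": [0, 0, 0], "spin": 0}, {"slide": [0, 0, 0], "spin": 0}, {"slide": [0, 0, 0], "spin": 0}, {"slide": [0, 0, 0], "spin": 0}, {"slide": [0, 0, 0], "spin": 0}], hand=1)

```text
t: 10.12
eef_pos: [518.9, -297.4, 2.0]
tcp_rot: [3.141, 0.0, 1.371]
ft_force: [0.7, 0.4, 3.0]
opening: 0.415
grip_force: 30.0
```

Call:
carry_out(moves=[{"slide": [0, 0, -0.03], "spin": 0}, {"slide": [0, 0, -0.06], "spin": 0}, {"slide": [0, 0, -0.07], "spin": 0}, {"slide": [0, 0, -0.07], "spin": 0}, {"slide": [0, 0, 0], "spin": 0}, {"slide": [0, 0, 0], "spin": 0}])

```text
t: 10.62
eef_pos: [519.4, -297.7, 95.8]
tcp_rot: [3.139, 0.001, 1.371]
ft_force: [0.3, -0.5, -0.7]
opening: 0.418
grip_force: 30.0
```

```bash
python3 go.py 505.5,306.0,90,85.3;python3 -c "
from cell import read_camera
import cv2
c=read_camera('scene');i=c['color'][210:330,170:330];cv2.imwrite('pics/s2.png',cv2.resize(i,(640,480),interpolation=cv2.INTER_CUBIC)[:,:,::-1])"
```

```text
now [ 519.4 -297.7   95.8] yaw 78.54 rp [3.139e+00 1.000e-03] F [ 0.3 -0.5 -0.7] open 0.418 grip 30.0 t 10.6
505.5,306.0,90,85.3 spin -0.225 slide [ 1.5013 -0.1582  0.0145] rows 15 each [ 0.1001 -0.0105  0.001 ]
```

View pics/s2.png

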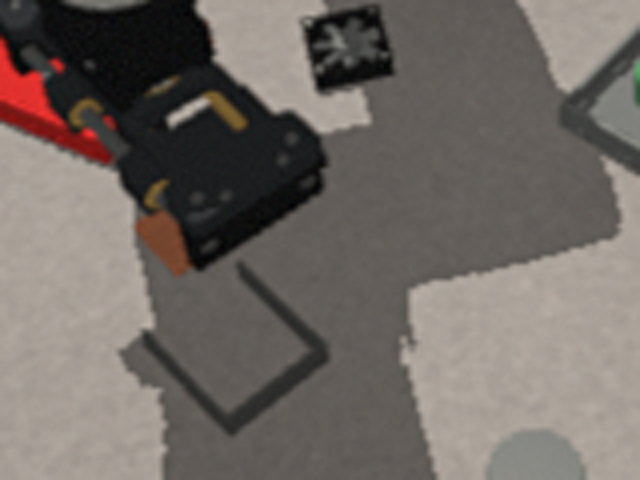

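The shim is lifted (orange at (165,240)). I'll check that it hangs level by overlaying the expected outline.

```bash
python3 -c "
from cell import read_camera
from fit import *
r=np.radians(-11.46);o=[]
for n in('scene','top'):
    c=read_camera(n);P=pts('box',40,40,0,6)
    W=np.c_[519.4+np.cos(r)*P[:,0]-np.sin(r)*P[:,1],-297.7+np.sin(r)*P[:,0]+np.cos(r)*P[:,1],P[:,2]+94]
    uv=proj(c,W);u,v=uv.mean(0).round().astype(int);i=cv2.resize(c['color'][v-25:v+25,u-25:u+25],(400,400),interpolation=cv2.INTER_CUBIC)
    q=np.round((uv-[u-25,v-25]+.5)*8).astype(int)
    for k in(0,4):cv2.polylines(i,[q[k:k+4]],True,(255,0,255) if k else (0,0,255),1)
    o.append(i)
cv2.imwrite('pics/s3.png',np.hstack(o)[:,:,::-1])"
```

```text
(no output)
```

View pics/s3.png

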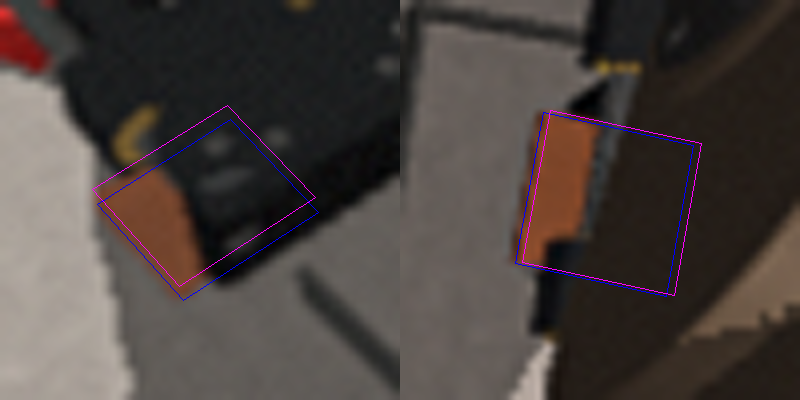

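It hangs level and matches the outline in both views (within ~1 mm). Carrying it to the CPU.

Call:
carry_out(moves=[{"slide": [0, 0, 0], "spin": -0.225}, {"slide": [0.067, -0.007, 0], "spin": 0}, {"slide": [0.067, -0.007, 0], "spin": 0}, {"slide": [0.067, -0.007, 0], "spin": 0}, {"slide": [0.067, -0.007, 0], "spin": 0}, {"slide": [0.067, -0.007, 0], "spin": 0}, {"slide": [0.067, -0.007, 0], "spin": 0}, {"slide": [0.067, -0.007, 0], "spin": 0}, {"slide": [0.067, -0.007, 0], "spin": 0}, {"slide": [0.067, -0.007, 0], "spin": 0}, {"slide": [0.067, -0.007, 0], "spin": 0}, {"slide": [0.067, -0.007, 0], "spin": 0}])

```text
t: 11.77
eef_pos: [511.7, 0.3, 92.8]
tcp_rot: [-3.139, -0.0, 1.488]
ft_force: [0.7, -0.0, -0.3]
opening: 0.415
grip_force: 30.0
```

Call:
carry_out(moves=[{"slide": [0.067, -0.007, 0], "spin": 0}, {"slide": [0.067, -0.007, 0], "spin": 0}, {"slide": [0.067, -0.007, 0], "spin": 0}, {"slide": [0.067, -0.007, 0], "spin": 0}, {"slide": [0.067, -0.007, 0], "spin": 0}, {"slide": [0.067, -0.007, 0], "spin": 0}, {"slide": [0.067, -0.007, 0], "spin": 0}, {"slide": [0.067, -0.007, 0], "spin": 0}, {"slide": [0.067, -0.007, 0], "spin": 0}, {"slide": [0.067, -0.007, 0], "spin": 0}, {"slide": [0, 0, 0], "spin": 0}, {"slide": [0, 0, 0], "spin": 0}])

```text
t: 12.77
eef_pos: [505.7, 269.3, 92.5]
tcp_rot: [-3.14, 0.001, 1.491]
ft_force: [-0.0, -0.0, -0.3]
opening: 0.414
grip_force: 30.0
```

```bash
python3 go.py 505.5,306.0,45,85.3
```

```text
now [505.7 269.3  92.5] yaw 85.42 rp [-3.14e+00  1.00e-03] F [-0.  -0.  -0.3] open 0.414 grip 30.0 t 12.8
505.5,306.0,45,85.3 spin 0.004 slide [ 0.0915 -0.0079  0.1188] rows 2 each [ 0.0458 -0.004   0.0594]
```

Call:
carry_out(moves=[{"slide": [0.045, -0.0035, 0.02], "spin": 0}, {"slide": [0.045, -0.0035, 0.05], "spin": 0}, {"slide": [0, 0, 0.05], "spin": 0}, {"slide": [0, 0, 0], "spin": 0}, {"slide": [0, 0, 0], "spin": 0}, {"slide": [0, 0, 0], "spin": 0}])

```text
t: 13.27
eef_pos: [507.0, 303.6, 46.2]
tcp_rot: [-3.141, 0.0, 1.488]
ft_force: [0.7, 0.5, -1.4]
opening: 0.416
grip_force: 30.0
```

```bash
python3 go.py 505.2,305.5,17.5,85.3
```

```text
now [507.  303.6  46.2] yaw 85.23 rp [-3.141  0.   ] F [ 0.7  0.5 -1.4] open 0.416 grip 30.0 t 13.3
505.2,305.5,17.5,85.3 spin -0.002 slide [ 0.0043 -0.0047  0.0718] rows 1 each [ 0.0043 -0.0047  0.0718]
```

Call:
carry_out(moves=[{"slide": [0.0043, -0.004, 0.03], "spin": 0}, {"slide": [0, 0, 0.027], "spin": 0}, {"slide": [0, 0, 0.008], "spin": 0}, {"slide": [0, 0, 0], "spin": 0}, {"slide": [0, 0, 0], "spin": 0}, {"slide": [0, 0, 0], "spin": 0}])

```text
t: 13.77
eef_pos: [505.3, 306.4, 19.9]
tcp_rot: [3.141, -0.0, 1.489]
ft_force: [0.2, -0.1, -0.5]
opening: 0.411
grip_force: 30.0
```

```bash
python3 go.py 505.2,305.5,17.3,85.3
```

```text
now [505.3 306.4  19.9] yaw 85.29 rp [ 3.141 -0.   ] F [ 0.2 -0.1 -0.5] open 0.411 grip 30.0 t 13.8
505.2,305.5,17.3,85.3 spin -0.0 slide [-0.0022 -0.0002  0.0066] rows 1 each [-0.0022 -0.0002  0.0066]
```

Call:
carry_out(moves=[{"slide": [-0.0015, 0, 0.004], "spin": 0}, {"slide": [0, 0, 0.0025], "spin": 0}, {"slide": [0, 0, 0], "spin": 0}, {"slide": [0, 0, 0], "spin": 0}])

```text
t: 14.1
eef_pos: [505.2, 305.7, 17.2]
tcp_rot: [3.142, 0.0, 1.489]
ft_force: [-0.4, 0.6, -0.2]
opening: 0.416
grip_force: 30.0
```

Call:
carry_out(moves=[{"slide": [0, 0, 0], "spin": 0}, {"slide": [0, 0, 0], "spin": 0}, {"slide": [0, 0, 0], "spin": 0}, {"slide": [0, 0, 0], "spin": 0}, {"slide": [0, 0, 0], "spin": 0}], hand=0.4)

```text
t: 14.52
eef_pos: [505.2, 305.7, 17.2]
tcp_rot: [3.141, 0.0, 1.489]
ft_force: [-0.2, -0.1, -0.2]
opening: 0.598
grip_force: 0.0
```

Call:
carry_out(moves=[{"slide": [0, 0, -0.04], "spin": 0}, {"slide": [0, 0, -0.08], "spin": 0}, {"slide": [0, 0, -0.08], "spin": 0}, {"slide": [-0.06, 0.012, 0], "spin": 0}, {"slide": [-0.07, 0.016, 0], "spin": 0.2}, {"slide": [-0.07, 0.016, 0], "spin": 0.2}, {"slide": [-0.07, 0.016, 0], "spin": 0.2}, {"slide": [-0.07, 0.02, 0], "spin": 0.2}, {"slide": [-0.07, 0.02, 0], "spin": 0.2}, {"slide": [-0.05, 0.02, 0], "spin": 0.08}, {"slide": [0, 0, 0], "spin": 0}, {"slide": [0, 0, 0], "spin": 0}], hand=0.2)

```text
t: 15.52
eef_pos: [496.7, 116.6, 97.4]
tcp_rot: [3.141, -0.0, 0.922]
ft_force: [0.2, 1.0, 0.3]
opening: 0.797
grip_force: 0.0
```

```bash
cat > look.py <<'E'
import sys
from cell import read_camera
from h import *
# rectified top+scene tiles at z around x,y
x,y,z,half=map(float,sys.argv[2:6]);cs=[read_camera(n) for n in("top","scene")]
cv2.imwrite(sys.argv[1],np.hstack([rect(c,x,y,z,half,200/half) for c in cs])[:,:,::-1])
import pickle;pickle.dump(cs,open("last.pkl","wb"))
E
python3 look.py pics/c1.png 505 306 18 75; python3 go.py 454.4,108.5,90,53
```

```text
now [496.9 117.8  97.3] yaw 52.94 rp [ 3.141 -0.   ] F [0.7 0.2 0.9] open 0.801 grip 0.0 t 15.6
454.4,108.5,90,53 spin -0.002 slide [-0.0825 -0.0709  0.0183] rows 2 each [-0.0412 -0.0354  0.0092]
```

View pics/c1.png

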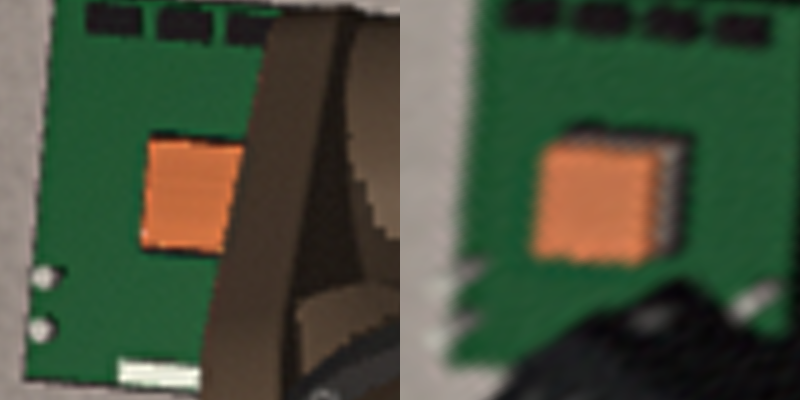

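```bash
python3 - <<'E'
from fit import *
import pickle
t,s=pickle.load(open("last.pkl","rb"));r=np.radians(-4.7)
D=pickle.load(open("d0.pkl","rb"))
print("shim scene",np.round(fit(s,orange,"box",40,40,15,21,505,306,r,25),2))
# board-relative: unchanged CPU ref from first scene/top, tight window mask
br=lambda im:im.min(2)>130
for n in("top","scene"):
    c=D[n];u,v=proj(c,[[505,306,15]])[0].round().astype(int)
    M=np.zeros(c["color"].shape[:2],bool);M[v-15:v+16,u-15:u+16]=br(c["color"])[v-15:v+16,u-15:u+16]
    print("cpu",n,np.round(fit(c,lambda im:M,"box",40,40,14,15,505,306,r,25),2))
E
```

```text
shim scene [504.33 306.48  -0.96   0.9 ]
cpu top [506.21 305.92  -4.71   0.93]
cpu scene [504.82 305.14  -4.45   0.52]
```

Call:
carry_out(moves=[{"slide": [-0.041, -0.0354, 0], "spin": 0}, {"slide": [-0.0412, -0.0354, 0], "spin": 0}, {"slide": [0, 0, 0.06], "spin": 0}, {"slide": [0, 0, 0.06], "spin": 0}, {"slide": [0, 0, 0], "spin": 0}, {"slide": [0, 0, 0], "spin": 0}, {"slide": [0, 0, 0], "spin": 0}], hand=0.15)

```text
t: 16.2
eef_pos: [454.6, 108.8, 49.8]
tcp_rot: [3.141, -0.0, 0.924]
ft_force: [-0.5, -0.1, 0.6]
opening: 0.846
grip_force: 0.0
```

```bash
python3 look.py pics/k1.png 455 108 30 75; python3 go.py 454.2,108.8,3,53
```

```text
now [454.8 108.5  50.2] yaw 52.93 rp [ 3.14e+00 -1.00e-03] F [ 0.5 -0.8  0.5] open 0.849 grip 0.0 t 16.3
454.2,108.8,3,53 spin -0.002 slide [-0.0003 -0.0015  0.118 ] rows 2 each [-0.0002 -0.0007  0.059 ]
```

View pics/k1.png

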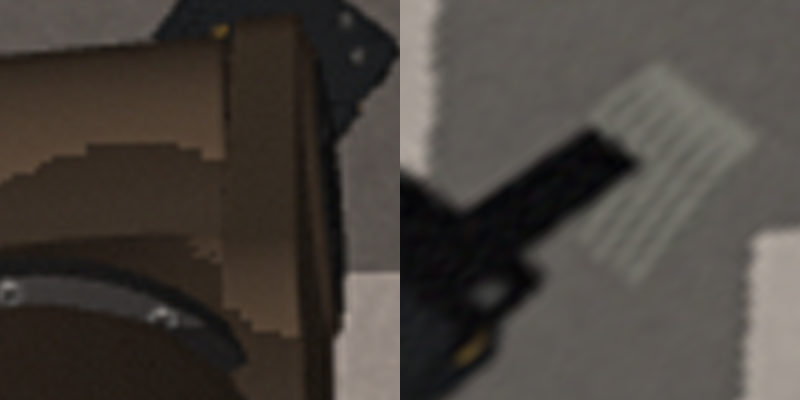

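The fingertip shows at (620,155), where a finger straddling the sink (tile centre (600,200)) should appear once parallax is allowed for. Descending and grasping.

Call:
carry_out(moves=[{"slide": [0, -0.001, 0.05], "spin": 0}, {"slide": [0, 0, 0.045], "spin": 0}, {"slide": [0, 0, 0.02], "spin": 0}, {"slide": [0, 0, 0], "spin": 0}, {"slide": [0, 0, 0], "spin": 0}, {"slide": [0, 0, 0], "spin": 0}])

```text
t: 16.8
eef_pos: [454.2, 108.5, 4.0]
tcp_rot: [3.141, -0.001, 0.923]
ft_force: [-0.4, 0.3, -0.2]
opening: 0.853
grip_force: 0.0
```

Call:
carry_out(moves=[{"slide": [0, 0, 0], "spin": 0}, {"slide": [0, 0, 0], "spin": 0}, {"slide": [0, 0, 0], "spin": 0}, {"slide": [0, 0, 0], "spin": 0}, {"slide": [0, 0, 0], "spin": 0}, {"slide": [0, 0, 0], "spin": 0}, {"slide": [0, 0, 0], "spin": 0}, {"slide": [0, 0, 0], "spin": 0}, {"slide": [0, 0, 0], "spin": 0}, {"slide": [0, 0, 0], "spin": 0}], hand=1)

```text
t: 17.63
eef_pos: [453.9, 108.4, 3.3]
tcp_rot: [3.141, -0.0, 0.923]
ft_force: [-0.6, -0.0, 4.9]
opening: 0.521
grip_force: 30.0
```

Call:
carry_out(moves=[{"slide": [0, 0, -0.03], "spin": 0}, {"slide": [0, 0, -0.06], "spin": 0}, {"slide": [0, 0, -0.08], "spin": 0}, {"slide": [0, 0, -0.08], "spin": 0}, {"slide": [0, 0, 0], "spin": 0}, {"slide": [0, 0, 0], "spin": 0}])

```text
t: 18.13
eef_pos: [454.3, 108.5, 104.2]
tcp_rot: [3.139, -0.002, 0.923]
ft_force: [-0.2, -0.9, -2.2]
opening: 0.524
grip_force: 30.0
```

```bash
python3 - <<'E'
from fit import *
from cell import read_camera
import pickle
t,s=read_camera("top"),read_camera("scene");pickle.dump([t,s],open("last.pkl","wb"));r=np.radians(-4.7)
for n,c in(("top",t),("scene",s)): print("shim",n,np.round(fit(c,orange,"box",40,40,15,21,505,306,r,22),2))
o=[rect(t,505,306,21,50,4),rect(s,505,306,21,50,4)];cv2.imwrite("pics/k2.png",np.hstack(o)[:,:,::-1])
E
python3 go.py 505.2,305.5,110,85.3
```

```text
shim top [506.63 306.17  -5.24   0.91]
shim scene [504.4  306.5   -4.68   0.89]
now [453.3 108.4 102.4] yaw 52.89 rp [-3.141e+00  1.000e-03] F [-0.4  0.  -0.8] open 0.524 grip 30.0 t 18.2
505.2,305.5,110,85.3 spin -1.08 slide [ 0.5018  0.0889 -0.0189] rows 5 each [ 0.1004  0.0178 -0.0038]
```

View pics/k2.png

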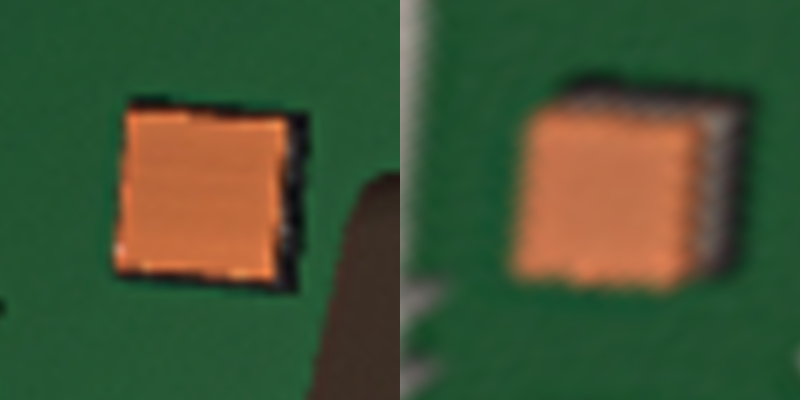

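The shim lies flat and centred on the CPU, within about 0.5 mm of the earlier CPU fit, at about -5°. Sink held, so carrying it over.

Call:
carry_out(moves=[{"slide": [0, 0, 0], "spin": -0.216}, {"slide": [0, 0, 0], "spin": -0.216}, {"slide": [0, 0, 0], "spin": -0.216}, {"slide": [0, 0, 0], "spin": -0.216}, {"slide": [0, 0, 0], "spin": -0.216}, {"slide": [0.084, 0.015, 0], "spin": 0}, {"slide": [0.084, 0.015, 0], "spin": 0}, {"slide": [0.084, 0.015, 0], "spin": 0}, {"slide": [0.084, 0.015, 0], "spin": 0}, {"slide": [0.084, 0.015, 0], "spin": 0}, {"slide": [0.082, 0.014, 0], "spin": 0}, {"slide": [0, 0, 0], "spin": 0}])

```text
t: 19.23
eef_pos: [506.3, 310.0, 101.0]
tcp_rot: [-3.141, -0.0, 1.491]
ft_force: [-0.5, -0.4, -1.0]
opening: 0.523
grip_force: 30.0
```

Call:
carry_out(moves=[{"slide": [0, 0, 0], "spin": 0}, {"slide": [0, 0, 0], "spin": 0}])

```text
t: 19.4
eef_pos: [504.9, 305.1, 101.4]
tcp_rot: [-3.139, 0.002, 1.489]
ft_force: [-0.7, -0.1, -0.8]
opening: 0.521
grip_force: 30.0
```

```bash
python3 go.py 505.2,305.5,45,85.3 505.2,305.5,26,85.3
```

```text
now [504.9 305.1 101.4] yaw 85.32 rp [-3.139e+00  2.000e-03] F [-0.7 -0.1 -0.8] open 0.521 grip 30.0 t 19.4
505.2,305.5,45,85.3 spin 0.001 slide [0.0011 0.0008 0.1411] rows 2 each [0.0006 0.0004 0.0705]
505.2,305.5,26,85.3 spin 0.0 slide [0.     0.     0.0475] rows 1 each [0.     0.     0.0475]
```

Call:
carry_out(moves=[{"slide": [0.001, 0.0005, 0.06], "spin": 0}, {"slide": [0, 0, 0.06], "spin": 0}, {"slide": [0, 0, 0.045], "spin": 0}, {"slide": [0, 0, 0.018], "spin": 0}, {"slide": [0, 0, 0], "spin": 0}, {"slide": [0, 0, 0], "spin": 0}, {"slide": [0, 0, 0], "spin": 0}])

```text
t: 19.98
eef_pos: [506.5, 305.8, 31.0]
tcp_rot: [3.14, -0.001, 1.488]
ft_force: [0.2, 0.2, -0.9]
opening: 0.528
grip_force: 30.0
```

```bash
python3 go.py 505.2,305.5,24.6,85.3
```

```text
now [506.5 305.8  31. ] yaw 85.26 rp [ 3.14e+00 -1.00e-03] F [ 0.2  0.2 -0.9] open 0.528 grip 30.0 t 20.0
505.2,305.5,24.6,85.3 spin -0.001 slide [-0.0011 -0.0032  0.016 ] rows 1 each [-0.0011 -0.0032  0.016 ]
```

Call:
carry_out(moves=[{"slide": [-0.0008, -0.0025, 0.008], "spin": 0}, {"slide": [0, 0, 0.006], "spin": 0}, {"slide": [0, 0, 0], "spin": 0}, {"slide": [0, 0, 0], "spin": 0}, {"slide": [0, 0, 0], "spin": 0}, {"slide": [0, 0, 0], "spin": 0}])

```text
t: 20.48
eef_pos: [505.0, 305.8, 24.5]
tcp_rot: [3.141, -0.0, 1.489]
ft_force: [0.7, -0.7, -2.3]
opening: 0.522
grip_force: 30.0
```

```bash
python3 go.py 505.2,305.5,24.6,85.3
```

```text
now [505.  305.8  24.5] yaw 85.29 rp [ 3.141 -0.   ] F [ 0.7 -0.7 -2.3] open 0.522 grip 30.0 t 20.5
505.2,305.5,24.6,85.3 spin -0.0 slide [-0.0008  0.0005 -0.0002] rows 1 each [-0.0008  0.0005 -0.0002]
```

Call:
carry_out(moves=[{"slide": [0, 0, 0], "spin": 0}, {"slide": [0, 0, 0], "spin": 0}, {"slide": [0, 0, 0], "spin": 0}, {"slide": [0, 0, 0], "spin": 0}, {"slide": [0, 0, -0.04], "spin": 0}, {"slide": [0, 0, -0.07], "spin": 0}, {"slide": [0, 0, -0.08], "spin": 0}, {"slide": [-0.06, 0, 0], "spin": 0}, {"slide": [-0.075, 0, 0], "spin": 0}, {"slide": [-0.075, 0, 0], "spin": 0}, {"slide": [-0.075, 0, 0], "spin": 0}, {"slide": [-0.075, 0, 0], "spin": 0}], hand=0.3)

```text
t: 21.48
eef_pos: [492.8, 161.1, 100.6]
tcp_rot: [3.141, 0.0, 1.489]
ft_force: [0.9, -0.6, 1.3]
opening: 0.701
grip_force: 0.0
```

Call:
carry_out(moves=[{"slide": [-0.075, 0, 0], "spin": 0}, {"slide": [-0.075, 0, 0], "spin": 0}, {"slide": [-0.075, 0, 0], "spin": 0}, {"slide": [-0.075, 0, 0], "spin": 0}, {"slide": [0, 0, 0], "spin": 0.225}, {"slide": [0, 0, 0], "spin": 0.225}, {"slide": [0, 0, 0], "spin": 0.225}, {"slide": [0, 0, 0], "spin": 0.225}, {"slide": [0, 0, 0], "spin": 0.223}, {"slide": [0, 0, 0], "spin": 0}], hand=0.15)

```text
t: 22.32
eef_pos: [483.4, 42.6, 100.5]
tcp_rot: [3.141, -0.0, 0.895]
ft_force: [0.4, -0.7, 0.3]
opening: 0.853
grip_force: 0.0
```

```bash
python3 go.py 438.1,-99.8,95,51.6 438.1,-99.8,3,51.6; python3 look.py pics/c3.png 505 306 43 60
```

```text
now [483.4  42.6 100.5] yaw 51.28 rp [ 3.141 -0.   ] F [ 0.4 -0.7  0.3] open 0.853 grip 0.0 t 22.3
438.1,-99.8,95,51.6 spin -0.011 slide [-0.3492  0.1324  0.0138] rows 4 each [-0.0873  0.0331  0.0034]
438.1,-99.8,3,51.6 spin 0.0 slide [0.   0.   0.23] rows 3 each [0.     0.     0.0767]
```

View pics/c3.png

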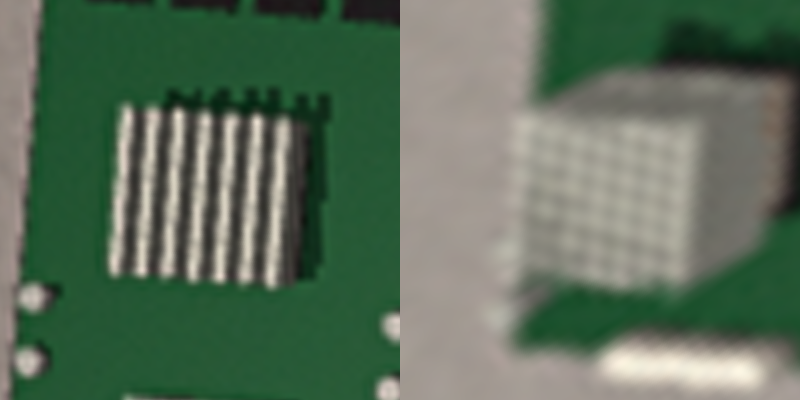

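The sink sits square on the shim. Its corners (122,103), (298,115), (283,287) and (108,275) give a centre within about 1 mm of the CPU. Now the fan.

Call:
carry_out(moves=[{"slide": [-0.07, 0.0265, 0], "spin": -0.011}, {"slide": [-0.07, 0.0265, 0], "spin": 0}, {"slide": [-0.07, 0.0265, 0], "spin": 0}, {"slide": [-0.07, 0.0265, 0], "spin": 0}, {"slide": [-0.069, 0.0265, 0], "spin": 0}, {"slide": [0, 0, 0.06], "spin": 0}, {"slide": [0, 0, 0.06], "spin": 0}, {"slide": [0, 0, 0.03], "spin": 0}, {"slide": [0, 0, 0], "spin": 0}, {"slide": [0, 0, 0], "spin": 0}, {"slide": [0, 0, 0], "spin": 0}])

```text
t: 23.33
eef_pos: [439.1, -99.9, 41.1]
tcp_rot: [3.141, -0.0, 0.908]
ft_force: [0.3, 0.2, 0.7]
opening: 0.851
grip_force: 0.0
```

```bash
python3 go.py 438.1,-99.8,3.3,51.6
```

```text
now [439.1 -99.9  41.1] yaw 52.04 rp [ 3.141 -0.   ] F [0.3 0.2 0.7] open 0.851 grip 0.0 t 23.3
438.1,-99.8,3.3,51.6 spin 0.015 slide [-0.0015 -0.0021  0.0944] rows 1 each [-0.0015 -0.0021  0.0944]
```

Call:
carry_out(moves=[{"slide": [-0.001, -0.0015, 0.04], "spin": 0.014}, {"slide": [0, 0, 0.035], "spin": 0}, {"slide": [0, 0, 0.016], "spin": 0}, {"slide": [0, 0, 0], "spin": 0}, {"slide": [0, 0, 0], "spin": 0}, {"slide": [0, 0, 0], "spin": 0}])

```text
t: 23.83
eef_pos: [438.4, -99.9, 4.8]
tcp_rot: [3.141, -0.0, 0.9]
ft_force: [0.0, -0.4, -0.1]
opening: 0.851
grip_force: 0.0
```

Call:
carry_out(moves=[{"slide": [0, 0, 0], "spin": 0}, {"slide": [0, 0, 0], "spin": 0}, {"slide": [0, 0, 0], "spin": 0}, {"slide": [0, 0, 0], "spin": 0}, {"slide": [0, 0, 0], "spin": 0}, {"slide": [0, 0, 0], "spin": 0}, {"slide": [0, 0, 0], "spin": 0}, {"slide": [0, 0, 0], "spin": 0}, {"slide": [0, 0, 0], "spin": 0}, {"slide": [0, 0, 0], "spin": 0}], hand=1)

```text
t: 24.67
eef_pos: [438.1, -99.9, 4.1]
tcp_rot: [3.141, 0.0, 0.899]
ft_force: [-0.9, 0.2, 4.6]
opening: 0.519
grip_force: 30.0
```

Call:
carry_out(moves=[{"slide": [0, 0, -0.03], "spin": 0}, {"slide": [0, 0, -0.06], "spin": 0}, {"slide": [0, 0, -0.08], "spin": 0}, {"slide": [0, 0, -0.1], "spin": 0}, {"slide": [0, 0, 0], "spin": -0.225}, {"slide": [0, 0, 0], "spin": -0.225}, {"slide": [0, 0, 0], "spin": -0.225}, {"slide": [0, 0, 0], "spin": -0.225}, {"slide": [0, 0, 0], "spin": -0.223}, {"slide": [0, 0, 0], "spin": 0}, {"slide": [0, 0, 0], "spin": 0}])

```text
t: 25.58
eef_pos: [437.9, -99.7, 111.9]
tcp_rot: [-3.141, -0.0, 1.483]
ft_force: [0.0, 0.4, -0.0]
opening: 0.519
grip_force: 30.0
```

```bash
python3 go.py 505.2,305.7,110,85.3
```

```text
now [437.9 -99.7 111.9] yaw 84.99 rp [-3.141 -0.   ] F [ 0.   0.4 -0. ] open 0.519 grip 30.0 t 25.6
505.2,305.7,110,85.3 spin -0.01 slide [1.024  0.0845 0.0047] rows 10 each [0.1024 0.0085 0.0005]
```

Call:
carry_out(moves=[{"slide": [0.073, 0.006, 0], "spin": -0.01}, {"slide": [0.073, 0.006, 0], "spin": 0}, {"slide": [0.073, 0.006, 0], "spin": 0}, {"slide": [0.073, 0.006, 0], "spin": 0}, {"slide": [0.073, 0.006, 0], "spin": 0}, {"slide": [0.073, 0.006, 0], "spin": 0}, {"slide": [0.073, 0.006, 0], "spin": 0}, {"slide": [0.073, 0.006, 0], "spin": 0}, {"slide": [0.073, 0.006, 0], "spin": 0}, {"slide": [0.073, 0.006, 0], "spin": 0}, {"slide": [0.073, 0.006, 0], "spin": 0}, {"slide": [0.073, 0.006, 0], "spin": 0}])

```text
t: 26.58
eef_pos: [494.3, 248.8, 111.8]
tcp_rot: [-3.141, 0.0, 1.488]
ft_force: [-0.1, -0.5, -0.5]
opening: 0.523
grip_force: 30.0
```

Call:
carry_out(moves=[{"slide": [0.073, 0.006, 0], "spin": 0}, {"slide": [0.073, 0.006, 0], "spin": 0}, {"slide": [0, 0, 0.05], "spin": 0}, {"slide": [0, 0, 0.05], "spin": 0}, {"slide": [0, 0, 0], "spin": 0}, {"slide": [0, 0, 0], "spin": 0}, {"slide": [0, 0, 0], "spin": 0}])

```text
t: 27.17
eef_pos: [504.1, 305.0, 72.7]
tcp_rot: [3.141, -0.0, 1.49]
ft_force: [-0.1, 0.3, 0.3]
opening: 0.523
grip_force: 30.0
```

```bash
python3 go.py 505.2,305.6,47.5,85.3
```

```text
now [504.1 305.   72.7] yaw 85.39 rp [ 3.141 -0.   ] F [-0.1  0.3  0.3] open 0.523 grip 30.0 t 27.2
505.2,305.6,47.5,85.3 spin 0.003 slide [0.0018 0.0026 0.063 ] rows 1 each [0.0018 0.0026 0.063 ]
```

Call:
carry_out(moves=[{"slide": [0.0015, 0.0025, 0.025], "spin": 0.003}, {"slide": [0, 0, 0.022], "spin": 0}, {"slide": [0, 0, 0.006], "spin": 0}, {"slide": [0, 0, 0], "spin": 0}, {"slide": [0, 0, 0], "spin": 0}, {"slide": [0, 0, 0], "spin": 0}, {"slide": [0, 0, 0], "spin": 0}])

```text
t: 27.75
eef_pos: [505.0, 305.6, 51.0]
tcp_rot: [3.141, -0.0, 1.491]
ft_force: [0.4, 1.0, -1.0]
opening: 0.52
grip_force: 30.0
```

```bash
python3 go.py 505.2,305.6,47.5,85.3
```

```text
now [505.  305.6  51. ] yaw 85.4 rp [ 3.141 -0.   ] F [ 0.4  1.  -1. ] open 0.52 grip 30.0 t 27.8
505.2,305.6,47.5,85.3 spin 0.003 slide [0.     0.0006 0.0089] rows 1 each [0.     0.0006 0.0089]
```

Call:
carry_out(moves=[{"slide": [0, 0, 0.006], "spin": 0}, {"slide": [0, 0, 0.0025], "spin": 0}, {"slide": [0, 0, 0], "spin": 0}, {"slide": [0, 0, 0], "spin": 0}, {"slide": [0, 0, 0], "spin": 0}, {"slide": [0, 0, 0], "spin": 0}])

```text
t: 28.25
eef_pos: [504.8, 305.6, 47.4]
tcp_rot: [3.142, 0.0, 1.491]
ft_force: [-0.2, -0.1, -0.0]
opening: 0.524
grip_force: 30.0
```

Call:
carry_out(moves=[{"slide": [0, 0, 0], "spin": 0}, {"slide": [0, 0, 0], "spin": 0}, {"slide": [0, 0, 0], "spin": 0}, {"slide": [0, 0, 0], "spin": 0}, {"slide": [0, 0, -0.03], "spin": 0}, {"slide": [0, 0, -0.06], "spin": 0}, {"slide": [0, 0, -0.08], "spin": 0}, {"slide": [-0.07, 0, 0], "spin": 0}, {"slide": [-0.08, 0, 0], "spin": 0}, {"slide": [-0.08, 0, 0], "spin": 0}, {"slide": [-0.08, 0, 0], "spin": 0}, {"slide": [-0.08, 0, 0], "spin": 0}], hand=0.3)

```text
t: 29.25
eef_pos: [492.1, 148.8, 116.4]
tcp_rot: [3.141, -0.0, 1.491]
ft_force: [-0.3, 0.6, 0.9]
opening: 0.702
grip_force: 0.0
```

Call:
carry_out(moves=[{"slide": [-0.08, 0, 0], "spin": 0}, {"slide": [-0.08, 0, 0], "spin": 0}, {"slide": [-0.08, 0, 0], "spin": 0}, {"slide": [-0.08, 0, 0], "spin": 0}, {"slide": [-0.08, 0, 0], "spin": 0}, {"slide": [0, 0, 0], "spin": 0}, {"slide": [0, 0, 0], "spin": 0}, {"slide": [0, 0, 0], "spin": 0}])

```text
t: 29.92
eef_pos: [479.7, -9.2, 116.0]
tcp_rot: [3.141, 0.0, 1.49]
ft_force: [0.4, 0.4, -0.6]
opening: 0.697
grip_force: 0.0
```

```bash
python3 - <<'E'
from cell import read_camera
from h import *
t,s=read_camera("top"),read_camera("scene")
a=np.hstack([rect(t,505,306,58,50,4),rect(s,505,306,58,50,4)])
b=cv2.resize(s["color"][60:310,160:560],(320,200));d=cv2.resize(t["color"],(320,200))
cv2.imwrite("pics/f.png",np.vstack([a,np.hstack([b,d,np.zeros((200,160,3),np.uint8)])])[:,:,::-1])
E
python3 go.py
```

```text
now [479.6  -8.5 115.7] yaw 85.47 rp [3.141 0.   ] F [-0.8 -0.2 -0.2] open 0.7 grip 0.0 t 30.0
```

View pics/f.png

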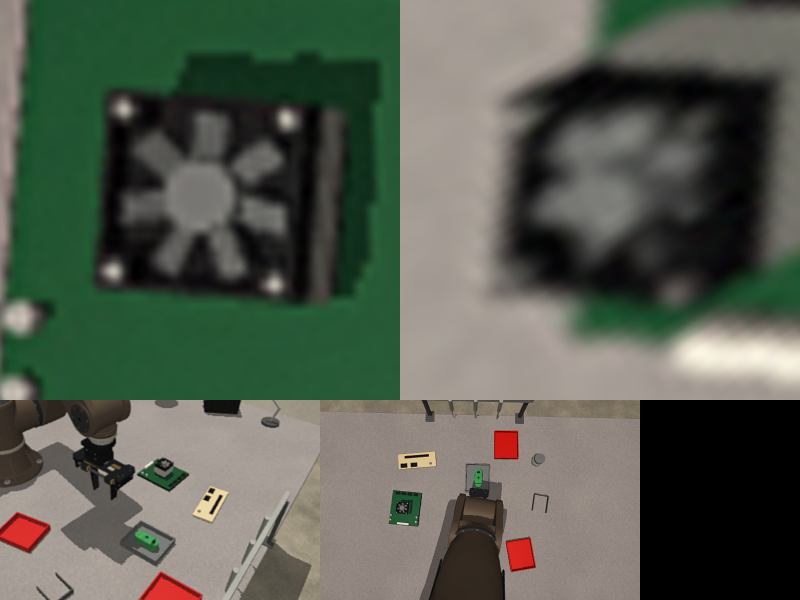

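The fan's hub is at (200,197), which puts it at about (505.8, 306.0), within 1 mm of the CPU and square with it. The grip lies flat in the grey tray, and the faceplate and jar haven't moved. Handing in.

```bash
python3 -c "
from cell import job_done
print(job_done())"
```

```text
the job is handed in; nothing more can be done
None
```

The job is handed in at about 30 s: the grip lies flat in the grey tray, and the shim, heat sink and fan are stacked on the processor, square and each within about 1 mm of its centre in the camera images.

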